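Put the cactus pots back on their own saucers

TASK

After watering, the three cactus pots were put back on each other's saucers: put each on the saucer of its own shape and size, upright, near the middle and set down gently, the square pot lined up with its square saucer. The pots are wet, so never stand one on the bare desk: use the cork mat when you need to put one aside. Do not disturb the pen pot or the photo frame that stand among them.

Things in the scene. Friction and masses are not known exactly. Their poses are not given: they have to be found in the camera images.
- pot_large: The large round cactus pot: tapered terracotta flower pot, 60 mm high, foot 46 mm across, with an upright collar 66 mm across over the top 20 mm (40 to 60 mm above the foot), the place to grip it; weighs about 0.24 kg. A ribbed globe cactus, 45 mm across, stands up to 90 mm above the foot. At the start it stands on the small round saucer. Origin: centre of the foot's underside; z up.
- pot_small: The small round pot: terracotta, 46 mm high, foot 34 mm across, upright collar 48 mm across over the top 17 mm (29 to 46 mm above the foot), the place to grip it; about 0.11 kg. A rosette succulent stands up to 64 mm above the foot, inside the rim. At the start it stands on the square saucer. Origin: centre of the foot's underside; z up.
- pot_square: The square pot: terracotta, 58 mm high, lower part 46 to 52 mm square, upright 60 x 60 mm collar over the top 20 mm (38 to 58 mm above the foot), to be gripped across two flat sides; about 0.2 kg. Finger cacti inside the rim reach 85 mm above the foot. At the start it stands on the large round saucer. Origin: centre of the underside; x, y at right angles to its flat sides, z up.
- saucer_large: The large round saucer: rim 108 mm across and 13 mm high, inner floor 5 mm above the desk and about 90 mm across. Does not slide. Unglazed terracotta like the others. Origin: centre of the underside; z up.
- saucer_small: The small round saucer: rim 80 mm across and 13 mm high, inner floor 5 mm above the desk and about 64 mm across. Does not slide. Unglazed terracotta like the others. Origin: centre of the underside; z up.
- saucer_square: The square saucer: 84 x 84 mm outside, 13 mm high, inner floor 5 mm above the desk and 74 x 74 mm. Does not slide. Unglazed terracotta like the others. Origin: centre of the underside; z up. x and y at right angles to its sides.
- cork_mat: The cork mat, flat, 120 x 120 mm, 7 mm thick, empty at the start: the only other place where a wet pot may stand. Does not slide. Origin: centre of the underside; z up; x and y at right angles to its sides.
- pen_pot: A round dark metal pen pot, 72 mm across and 95 mm high, with pens up to 145 mm high; loose; not to be disturbed. Origin: centre of the underside.
- photo_frame: A small white photo frame, 100 mm wide and 130 mm tall, leaning back on its strut, footprint about 95 mm deep along its x; loose; not to be disturbed. Origin: on the desk under its middle; the picture faces its +x.
Not all that is in view belongs to the job. What is shaped like the pot_small but blue is not meant.

How it is judged:
By the outcome, as a careful person would: the job done as asked, in the order asked, and still so for the second after the job is handed in, with the robot touching nothing.
It also fails if it takes over 118 s, if anything falls off the work surface, if the arm or the gripper's body presses on something with over 40 N, if the wrist force passes 120 N, or if a joint passes its speed limit or range.

ROBOT

A 7-joint arm with a two-finger parallel gripper is mounted at the origin on the work surface. World frame = base frame: x ahead of the robot, y to its left, z up, the work surface at z = 0. Lengths are in m, angles in rad, forces in N, time in s.
With the tool pointing down it reaches from about 0.4 to 0.85 m from the base axis. Payload 10.4 kg.
Tool frame: the origin (TCP) lies on the centre line of the jaws, within the pads' length; the fingertips stand 11 mm ahead of it and the grasp point (between the pads) lies 8 mm behind it (tip_reach is the distance from the TCP to the fingertips, in m); z points along the fingers, y is the line along which they close (so a half turn about z gives the same grasp; the last joint's range is limited). The gripper opens to 85 mm and grips with 20 to 120 N. Pads are 22 mm wide; open, the fingers measure 114 mm over their backs; the gripper's body (76 mm by 85 mm) begins 54 mm behind the grasp point. The pads swing forward as they close: fully open they stand 13 mm farther back than shut.
Start: joints at [1.276, 0.332, -0.065, 1.46, 0.022, 1.35, -0.088], TCP at [0.168, -0.602, 0.214] pointing down, gripper open.
Joint ranges: [-2.6, 2.6], [-0.5, 2.12], [-1.47, 1.34], [0.16, 2.42], [-1.27, 4.41], [0.06, 2.06], [-2.6, 2.6]. Speed limits (rad/s): [2.22, 2.22, 2.79, 2.79, 3.14, 3.14, 3.14].

INTERFACE

Orientations are given as a unit quaternion [x, y, z, w].
In Python, from workcell import get_obs, camera, hand_in, tip_reach gives the robot as it stands. The module is installed in compiled form; this text tells all that it offers.
- The arm moves only by the tool move_arm, never from a script. Its argument "plan" is a list of rows, each an object with "delta_pos": the shift along the tool's x, y, z in shares of 1 m (1.0 is 1 m), a list of three; "turn": the turn, a rotation vector about the tool's x, y, z in parts of the range, where 1.0 means pi rad, a list of three; "fingers": the closure, from 0 (fully open) to 1 (shut). A call has 1 to 12 rows; each row is the pose to reach, as a shift and turn from the pose commanded when the call began, along the tool's axes at that moment; what a row does not reach only later rows make up. A row lasts 1/8 s, in which the tool goes at most 62.5 mm and 10.7 degrees, less where a joint would pass 70% of its speed; a pose out of reach is approached as far as the arm can. A call with a gripper value outside its range is refused whole. The fingers move at their own pace and stop on an object; "force" is the grip in N (left out, the last holds). Time passes only in rows, so rows that repeat a pose let the fingers close. It gives the time, the measured TCP pose, the force, the opening and the grip force at its end, in the units of the state.
- get_obs(): the state, without advancing time (a new reading comes with each control period).
- camera(name): name is "side" or "top" or "wrist"; returns a dict with "color" (384x512x3 uint8, red, green, blue), "range_z" (384x512 float32, m along the optical axis (not along the pixel's ray), 0 where there is no reading), "fx", "fy", "cx", "cy" (pixels), "k1" (the pictures are not rectified: a ray, as slopes to the right and down, at radius r is drawn at 1 + k1 r^2 times it, then the intrinsics apply), "R" (3x3) and "t" (3): a world point X has camera coordinates R X + t; the wrist camera has in their place "tool_from_camera" (4x4, takes a point from camera to tool coordinates, whose origin is the TCP and whose axes are the flange's). Camera axes: x right, y down, z forward; pixel columns grow to the right and rows downward; lengths in m; the calibration is good to about 2 mm. A picture is of the moment at which its call begins: read the wrist's pose just before it.
- hand_in(): hands the job in; it is judged then, once.
The state is a dict: "clock": time; "joint_pos": joint angles; "joint_velocities": joint speeds; "tau": joint torques, N m; "position": TCP position; "ee_rot": TCP orientation; "ft_force": force on the tool from outside, world axes, zero at the start; "torque": the same for the moment, N m; "grip_width": opening from 0.0 (shut) to 1.0 (fully open); "grasp_force": force on a finger pad.
Only numpy, scipy, OpenCV 4.12 (cv2) and the standard library are available. Lean on these libraries where they do the work, as an engineer would, in place of code of your own. Each camera call takes 0.05 s, during which the arm holds its last target. There are 200 camera calls.

## Working session

There is one attempt and no reset: what is moved stays moved. The work goes in short steps, Python scripts to look and compute and a tool call to move; the robot and the scene stay as the last step left them, time stands still between calls to the robot, and variables do not carry over. Pictures are saved under pics/ and viewed, at most 14 in all, crops included, and the job is handed in when it is done.

Besides the shell and the picture viewer there is one more tool, called after "Request:" as name([rows], argument=value, ...), one row to a line, values as JSON. move_arm: Moves the arm, as the interface text tells. Its arguments: {"type":"object","properties":{"plan":{"type":"array","items":{"type":"object","properties":{"delta_pos":{"type":"array","items":{"type":"number"}},"turn":{"type":"array","items":{"type":"number"}},"fingers":{"type":"number"}}}},"force":{"type":"number"}},"required":["plan"]}

```bash
mkdir -p pics
cat > h.py <<'E'
import numpy as np, cv2
from workcell import get_obs, camera, hand_in, tip_reach
from scipy.spatial.transform import Rotation as Ro
def shot(n,f=None):
    o=get_obs(); c=camera(n)
    if f: cv2.imwrite('pics/'+f,c['color'][...,::-1])
    if n=='wrist':
        T=np.eye(4);T[:3,:3]=Ro.from_quat(o['ee_rot']).as_matrix();T[:3,3]=o['position']
        c['W']=T@c['tool_from_camera']
    else:
        W=np.eye(4);W[:3,:3]=c['R'].T;W[:3,3]=-c['R'].T@c['t'];c['W']=W
    return c
def cloud(c):
    h,w=c['range_z'].shape
    u,v=np.meshgrid(np.arange(w),np.arange(h))
    xd=(u-c['cx'])/c['fx'];yd=(v-c['cy'])/c['fy'];x,y=xd.copy(),yd.copy()
    for _ in range(8):
        s=1+c['k1']*(x*x+y*y);x=xd/s;y=yd/s
    z=c['range_z'];P=np.stack([x*z,y*z,z],-1)
    P=P@c['W'][:3,:3].T+c['W'][:3,3];P[z==0]=np.nan
    return P
E
python3 - <<'E'
from h import *
a=shot('top','top.png');b=shot('side','side.png')
np.savez('s.npz',top=cloud(a),side=cloud(b))
o=get_obs();print(o);print(a['W'],b['W'],tip_reach)
E
```

```text
{'clock': 0.1, 'joint_pos': array([ 1.27638906,  0.33278114, -0.06471433,  1.46084838,  0.02158733,
        1.34985895, -0.08850107]), 'joint_velocities': array([ 0.00010049, -0.00288868,  0.00061119, -0.00360059, -0.0005472 ,
       -0.0006168 ,  0.00054548]), 'tau': array([ 2.19296955e-03, -6.26753497e+01,  4.98069031e-02, -3.92429674e+01,
        1.65349455e-02,  6.94415619e-03, -9.44895532e-05]), 'position': array([ 0.16771473, -0.60172534,  0.21351699]), 'ee_rot': array([ 9.90777182e-01,  1.35499872e-01, -9.90857697e-05, -5.92282327e-04]), 'ft_force': array([-0.65670756,  0.11193788, -0.65009226]), 'torque': array([-0.01908736, -0.02128509,  0.06217504]), 'grasp_force': 0.0, 'grip_width': 1.0046872400140077}
[[ 0.0286867  -0.99248933  0.11892017  0.39861213]
 [-0.99951156 -0.0270052   0.01572744 -0.02151734]
 [-0.01239786 -0.11931326 -0.99277925  0.93365847]
 [ 0.          0.          0.          1.        ]] [[-7.41482475e-01 -5.16773629e-01  4.27958826e-01  1.60001167e-01]
 [-6.70972151e-01  5.70761324e-01 -4.73315839e-01  3.85887386e-01]
 [ 3.34797546e-04 -6.38103853e-01 -7.69950233e-01  6.84202905e-01]
 [ 0.00000000e+00  0.00000000e+00  0.00000000e+00  1.00000000e+00]] 0.011
```

View pics/top.png

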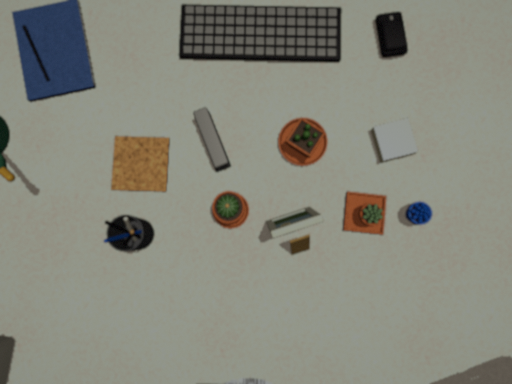

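View pics/side.png

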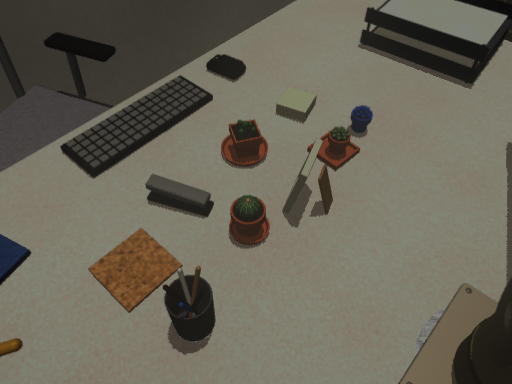

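The top view shows:
- mat at (140,164)
- pen pot at (130,233)
- large pot on the small saucer at (230,209)
- frame at (293,228)
- square pot, rotated, on the large saucer at (303,141)
- small pot on the square saucer at (365,213)
- blue decoy at (418,213)

The side view agrees.

```bash
cat > m.py <<'E'
from h import *
a=cv2.imread('pics/top.png');P=np.load('s.npz')['top'];S=np.load('s.npz')['side'];b=cv2.imread('pics/side.png')
hsv=cv2.cvtColor(a,cv2.COLOR_BGR2HSV)
def pr(n,u,v): print(n,P[v,u].round(4))
for n,u,v in [('mat',140,164),('pen',130,233),('large',230,209),('sq',303,141),('small',371,214),('sauc_sq',352,200),('table',250,300),('frame',293,222),('blue',418,213)]: pr(n,u,v)
# table plane
m=np.isfinite(P[...,2])&(abs(P[...,2])<.006)
Q=P[m];c=np.linalg.lstsq(np.c_[Q[:,:2],np.ones(len(Q))],Q[:,2],rcond=None)[0];print('plane',c,(Q[:,2]-np.c_[Q[:,:2],np.ones(len(Q))]@c).std())
terr=(hsv[...,0]<15)&(hsv[...,1]>110)
hs=cv2.cvtColor(b,cv2.COLOR_BGR2HSV);ts=(hs[...,0]<15)&(hs[...,1]>110)
for n,(u,v) in dict(large=(230,209),sq=(303,141),small=(367,213),mat=(140,164)).items():
  p0=P[v,u,:2]
  for nm,C,T in (('top',P,terr),('side',S,ts)):
    d=np.linalg.norm(C[...,:2]-p0,axis=-1)<.09
    q=C[d&np.isfinite(C[...,2])&(T if n!='mat' else True)]
    if n=='mat': 
        im=a if nm=='top' else b; H=cv2.cvtColor(im,cv2.COLOR_BGR2HSV); q=C[d&(H[...,1]>90)&(H[...,0]<25)]
    print(n,nm,len(q),'zhist',np.histogram(q[:,2],bins=np.arange(-.005,.1,.005))[0])
    for lo,hi in ((.004,.018),(.05,.075),(.04,.058)):
        r=q[(q[:,2]>lo)&(q[:,2]<hi)]
        if len(r)<15: continue
        rr=cv2.minAreaRect((r[:,:2]*1000).astype(np.float32));cc=cv2.minEnclosingCircle((r[:,:2]*1000).astype(np.float32))
        print('  ',lo,len(r),'rect',np.round(rr[0],1),np.round(rr[1],1),round(rr[2],1),'circ',np.round(cc[0],1),round(cc[1],1))
E
python3 m.py
```

```text
mat [0.5634 0.2511 0.0089]
pen [0.4125 0.2277 0.1239]
large [0.4649 0.0465 0.0899]
sq [ 0.6116 -0.0958  0.0573]
small [ 0.4651 -0.2339  0.0595]
sauc_sq [ 0.4981 -0.2069  0.005 ]
table [0.2821 0.0047 0.0006]
frame [ 0.443  -0.0762  0.0922]
blue [ 0.4699 -0.3274  0.0585]
plane [-1.47239579e-03 -1.17121518e-04  8.74607039e-05] 0.0017747783857574467
large top 532 zhist [  0  55  68  68   5   0   0   0   0   0   2   4  89 203  38   0   0   0
   0   0]
   0.004 158 rect [461.7  47. ] [56.8 75.1] 34.3 circ [469.   52.9] 38.5
   0.05 334 rect [470.   52.8] [62.8 64.5] 1.7 circ [470.8  52.8] 32.8
   0.04 30 rect [467.5  49.8] [55.6 54.6] 43.1 circ [468.1  51.1] 30.5
large side 916 zhist [  7 249  97 108  23  19  21  11   2  16  51  53  88 171   0   0   0   0
   0   0]
   0.004 258 rect [462.5  60.2] [77.6 56. ] 45.2 circ [470.3  52.3] 39.4
   0.05 312 rect [470.4  55.2] [64.6 59.1] 47.5 circ [473.2  53.4] 33.3
   0.04 172 rect [459.9  66.8] [63.  28.4] 40.9 circ [467.4  58.1] 31.6
sq top 1304 zhist [  6 415 299 168  10   0   0   0   0   8  11  15 157 209   5   1   0   0
   0   0]
   0.004 610
[... 809 characters left out ...]
36. ] [44.8 46.5] 1.7 circ [ 466.2 -235.9] 24.1
small side 868 zhist [ 18 401 152 114  11  17   1  15  28  49  58   4   0   0   0   0   0   0
   0   0]
   0.004 319 rect [ 472.8 -232.1] [86.7 84.9] 85.8 circ [ 471.8 -231.4] 58.0
   0.04 111 rect [ 466.5 -233.7] [46.6 42.2] 24.5 circ [ 467.8 -236.2] 24.7
mat top 2892 zhist [   1  713 2144   34    0    0    0    0    0    0    0    0    0    0
    0    0    0    0    0    0]
   0.004 2613 rect [565.5 252.3] [118.2 118.7] 0.1 circ [565.6 251.8] 81.4
mat side 4000 zhist [  20 2203 1777    0    0    0    0    0    0    0    0    0    0    0
    0    0    0    0    0    0]
   0.004 3035 rect [567.1 252.7] [119.4 120.5] 89.9 circ [566.7 252.7] 81.5
```

```bash
cat > go.py <<'E'
from h import *
import sys
# usage: go.py x y z yaw(deg of tool y axis) ... prints delta/turn from the measured pose
o=get_obs();R=Ro.from_quat(o['ee_rot']).as_matrix();p=o['position']
yd=lambda R:np.degrees(np.arctan2(R[1,1],R[0,1]))
v=np.array(sys.argv[1:],float).reshape(-1,4)
print('now',p.round(4),round(yd(R),2),'w',round(o['grip_width'],3),'F',o['ft_force'].round(2),'t',o['clock'])
for x,y,z,a in v:
    c,s=np.cos(np.radians(a)),np.sin(np.radians(a))
    T=np.array([[-s,c,0],[c,s,0],[0,0,-1.]])
    print((R.T@(np.array([x,y,z])-p)).round(4),Ro.from_matrix(R.T@T).as_rotvec().round(4))
E
python3 go.py .40 -.33 .21 -40 .469 .053 .18 6.5
python3 - <<'E'
from h import *
z=np.load('s.npz')
for n in('top','side'):
    P=z[n];q=P[np.isfinite(P[...,2])]
    for nm,b in dict(frame=(.36,.52,-.15,0.),pen=(.35,.48,.15,.3),tall=(.1,.9,-.9,-.3)).items():
        m=(q[:,0]>b[0])&(q[:,0]<b[1])&(q[:,1]>b[2])&(q[:,1]<b[3])&(q[:,2]>(.02 if nm!='tall' else .07))
        r=q[m]
        if len(r): print(n,nm,r.min(0).round(3),r.max(0).round(3), cv2.minAreaRect((r[:,:2]*1000).astype(np.float32)))
E
```

```text
now [ 0.1677 -0.6017  0.2135] -74.42 w 1.005 F [-0.66  0.11 -0.65] t 0.1
[ 0.2967 -0.1994  0.0037] [-1.200e-03 -3.000e-04 -6.008e-01]
[ 0.466  -0.5497  0.0342] [-1.0000e-03 -8.0000e-04 -1.4124e+00]
top frame [ 0.385 -0.127  0.02 ] [ 0.477 -0.024  0.132] ((425.0690612792969, -83.80058288574219), (77.49848937988281, 99.36911010742188), 20.533710479736328)
top pen [0.378 0.212 0.02 ] [0.448 0.282 0.145] ((412.784423828125, 246.67002868652344), (69.49945831298828, 70.40756225585938), 1.5161265134811401)
side frame [ 0.386 -0.128  0.02 ] [ 0.474 -0.024  0.129] ((426.77392578125, -83.43023681640625), (74.36476135253906, 101.3505630493164), 19.58677101135254)
side pen [0.379 0.212 0.02 ] [0.452 0.283 0.142] ((414.5957946777344, 247.42300415039062), (70.67923736572266, 70.79664611816406), 25.94040298461914)
side tall [ 0.346 -0.9    0.07 ] [ 0.683 -0.647  0.111] ((518.3855590820312, -776.949462890625), (329.86212158203125, 240.25904846191406), 3.9696173667907715)
```

The manual's scale: turns go in shares of pi rad. Converting my numbers, -1.412 rad is -0.4495.

Request:
move_arm([
  {"delta_pos": [0.05,-0.033,0],"turn": [0,0,-0.0318],"fingers": 0},
  {"delta_pos": [0.1,-0.067,0],"turn": [0,0,-0.0637],"fingers": 0},
  {"delta_pos": [0.15,-0.1,0],"turn": [0,0,-0.0955],"fingers": 0},
  {"delta_pos": [0.2,-0.133,0],"turn": [0,0,-0.1273],"fingers": 0},
  {"delta_pos": [0.25,-0.166,0],"turn": [0,0,-0.1592],"fingers": 0},
  {"delta_pos": [0.297,-0.2,0],"turn": [0,0,-0.191],"fingers": 0},
  {"delta_pos": [0.32,-0.25,0.005],"turn": [0,0,-0.2355],"fingers": 0},
  {"delta_pos": [0.35,-0.3,0.01],"turn": [0,0,-0.2801],"fingers": 0},
  {"delta_pos": [0.38,-0.35,0.015],"turn": [0,0,-0.3247],"fingers": 0},
  {"delta_pos": [0.41,-0.41,0.02],"turn": [0,0,-0.3661],"fingers": 0},
  {"delta_pos": [0.435,-0.46,0.03],"turn": [0,0,-0.4074],"fingers": 0},
  {"delta_pos": [0.455,-0.51,0.034],"turn": [0,0,-0.4495],"fingers": 0},
], force=40)

```text
clock: 1.6
position: [0.4689, 0.0135, 0.1796]
ee_rot: [0.664, 0.748, -0.0, -0.0]
ft_force: [0.2, -1.1, -0.3]
grip_width: 1.0
grasp_force: 0.0
```

```bash
python3 go.py .470 .053 .1 6.5 .47 .053 .047 6.5
python3 - <<'E'
from h import *
c=shot('wrist','w1.png');P=cloud(c);a=cv2.cvtColor(c['color'],cv2.COLOR_RGB2HSV)
m=(a[...,0]<15)&(a[...,1]>110)&np.isfinite(P[...,2])
for lo,hi in((.008,.018),(.058,.072)):
    q=P[m&(P[...,2]>lo)&(P[...,2]<hi)&(np.linalg.norm(P[...,:2]-[.47,.053],axis=-1)<.06)]
    print(len(q),cv2.minEnclosingCircle((q[:,:2]*1000).astype(np.float32)) if len(q) else '', np.median(q[:,2]))
E
```

```text
now [0.4689 0.0135 0.1796] 6.76 w 1.0 F [ 0.18 -1.14 -0.27] t 1.6
[0.0391 0.0058 0.0796] [-0.0005 -0.      0.0045]
[0.039  0.0058 0.1326] [-0.0005 -0.      0.0045]
313 ((468.3316955566406, 60.207637786865234), 37.201080322265625) 0.012389254369795155
473 ((472.1304931640625, 56.21338653564453), 32.45941925048828) 0.06425105849580193
```

View pics/w1.png

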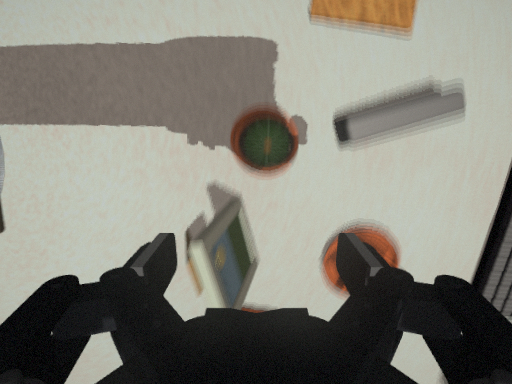

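The wrist view, blurred because the arm was still moving, shows the large pot at (265,143) and the frame at (220,260), with room between them. I'll centre, descend and grip.

Converted, 0.004 rad is 0.0013.

Request:
move_arm([
  {"delta_pos": [0.02,0.003,0],"turn": [0,0,0.0013],"fingers": 0},
  {"delta_pos": [0.039,0.006,0],"turn": [0,0,0.0013],"fingers": 0},
  {"delta_pos": [0.039,0.006,0.02],"turn": [0,0,0.0013],"fingers": 0},
  {"delta_pos": [0.039,0.006,0.05],"turn": [0,0,0.0013],"fingers": 0},
  {"delta_pos": [0.039,0.006,0.08],"turn": [0,0,0.0013],"fingers": 0},
  {"delta_pos": [0.039,0.006,0.105],"turn": [0,0,0.0013],"fingers": 0},
  {"delta_pos": [0.039,0.006,0.123],"turn": [0,0,0.0013],"fingers": 0},
  {"delta_pos": [0.039,0.006,0.1325],"turn": [0,0,0.0013],"fingers": 0},
  {"delta_pos": [0.039,0.006,0.1325],"turn": [0,0,0.0013],"fingers": 0},
])

```text
clock: 2.78
position: [0.4707, 0.0508, 0.0475]
ee_rot: [0.668, 0.745, -0.0, -0.0]
ft_force: [-0.7, 0.8, -0.0]
grip_width: 0.995
grasp_force: 0.0
```

Request:
move_arm([
  {"delta_pos": [0,0,0],"fingers": 0.1},
  {"delta_pos": [0,0,0],"fingers": 0.2},
  {"delta_pos": [0,0,0],"fingers": 0.3},
  {"delta_pos": [0,0,0],"fingers": 0.4},
  {"delta_pos": [0,0,0],"fingers": 0.6},
  {"delta_pos": [0,0,0],"fingers": 1},
  {"delta_pos": [0,0,0],"fingers": 1},
  {"delta_pos": [0,0,0],"fingers": 1},
], force=40)

```text
validation failed for argument at $.pl...
```

```bash
python3 go.py .47 .053 .16 6.5 .566 .252 .21 24 .566 .252 .05 24
```

```text
now [0.4707 0.0508 0.0475] 6.25 w 0.995 F [-0.74  0.76 -0.  ] t 2.775
[ 0.0023 -0.0005 -0.1125] [-0.0005 -0.0002 -0.0044]
[ 0.1896  0.1166 -0.1625] [-5.000e-04 -2.000e-04 -3.098e-01]
[ 0.1896  0.1167 -0.0025] [-5.000e-04 -2.000e-04 -3.098e-01]
```

Request:
move_arm([
  {"delta_pos": [0.002,0,0],"turn": [0,0,0],"fingers": 0},
  {"delta_pos": [0.002,0,0],"turn": [0,0,0],"fingers": 0.1},
  {"delta_pos": [0.002,0,0],"turn": [0,0,0],"fingers": 0.2},
  {"delta_pos": [0.002,0,0],"turn": [0,0,0],"fingers": 0.3},
  {"delta_pos": [0.002,0,0],"turn": [0,0,0],"fingers": 0.6},
  {"delta_pos": [0.002,0,0],"turn": [0,0,0],"fingers": 1},
  {"delta_pos": [0.002,0,0],"turn": [0,0,0],"fingers": 1},
  {"delta_pos": [0.002,0,0],"turn": [0,0,0],"fingers": 1},
], force=40)

```text
clock: 3.78
position: [0.471, 0.0528, 0.0482]
ee_rot: [0.668, 0.745, 0.0, 0.0]
ft_force: [-0.2, 0.7, 5.6]
grip_width: 0.483
grasp_force: 39.6
```

```bash
python3 go.py .47 .053 .16 6.5 .566 .252 .21 24 .566 .252 .05 24
```

```text
now [0.471  0.0528 0.0482] 6.24 w 0.483 F [-0.17  0.73  5.64] t 3.775
[ 0.0003 -0.0009 -0.1118] [ 0.0008  0.0002 -0.0045]
[ 0.1876  0.1162 -0.1617] [ 0.0007  0.0004 -0.3099]
[ 0.1877  0.1161 -0.0017] [ 0.0007  0.0004 -0.3099]
```

Grip width reads less than expected, so I'll check it in the image.

Run:
```python
from h import *
c=shot('side','s2.png');w=shot('wrist')['color']
b=c['color'][130:290,170:340]
cv2.imwrite('pics/c2.png',np.hstack([cv2.resize(b,(408,384),interpolation=2),w[:,60:452]])[...,::-1])
```

```text
(no output)
```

View pics/c2.png

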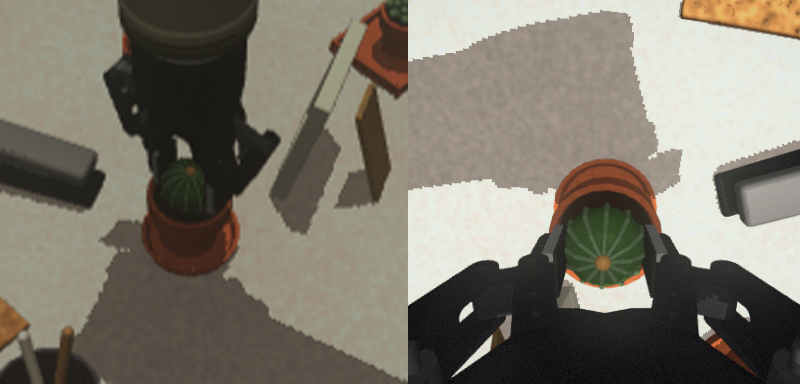

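Run:
```python
from h import *
c=shot('side');P=cloud(c);H=cv2.cvtColor(c['color'],cv2.COLOR_RGB2HSV)
near=(np.linalg.norm(P[...,:2]-[.47,.053],axis=-1)<.07)
t=near&(H[...,0]<15)&(H[...,1]>110)
for lo,hi in((.004,.018),(.045,.058),(.058,.072)):
    q=P[t&(P[...,2]>lo)&(P[...,2]<hi)];print(lo,len(q),cv2.minEnclosingCircle((q[:,:2]*1000).astype(np.float32)))
d=near&(H[...,2]<60)&(P[...,2]>.03);q=P[d];print('dark',len(q))
for k in range(3,16):
    r=q[(q[:,2]>k*.01)&(q[:,2]<k*.01+.01)]
    if len(r):print(k,len(r),r.min(0).round(3),r.max(0).round(3))
w=shot('wrist');Q=cloud(w);print('tool_from_cam',w['tool_from_camera'].round(3))
for v in (215,225,235,250,265,280,290,300):
  print(v,[tuple((1000*Q[v,u]).round(0)) for u in (210,208,203,300,303,308,318)])
```

```text
0.004 254 ((470.72125244140625, 52.2951545715332), 39.30536651611328)
0.045 143 ((463.58880615234375, 60.9258918762207), 30.475770950317383)
0.058 151 ((469.4931335449219, 54.37852478027344), 32.420814514160156)
dark 12778
3 12 [0.446 0.057 0.03 ] [0.472 0.079 0.035]
4 53 [0.438 0.04  0.041] [0.479 0.085 0.05 ]
5 225 [0.438 0.041 0.05 ] [0.497 0.086 0.06 ]
6 69 [0.437 0.046 0.06 ] [0.496 0.085 0.069]
7 135 [0.436 0.042 0.07 ] [0.502 0.075 0.08 ]
8 286 [0.436 0.04  0.08 ] [0.502 0.074 0.09 ]
9 78 [0.436 0.045 0.09 ] [0.502 0.067 0.1  ]
10 61 [0.435 0.045 0.1  ] [0.507 0.068 0.11 ]
11 171 [0.419 0.037 0.11 ] [0.523 0.071 0.12 ]
12 141 [0.413 0.037 0.12 ] [0.524 0.071 0.13 ]
13 183 [0.41  0.034 0.13 ] [0.528 0.072 0.14 ]
14 157 [0.407 0.042 0.14 ] [0.53  0.073 0.15 ]
15 183 [0.404 0.045 0.15 ] [0.533 0.074 0.16 ]
tool_from_cam [[ 0.001 -0.966 -0.259  0.065]
 [ 1.     0.001 -0.    -0.001]
 [ 0.001 -0.259  0.966 -0.16 ]
 [ 0.     0.     0.     1.   ]]
215 [(np.float64(443.0), np.float64(63.0), np.float64(64.0)), (np.float64(442.0), np.float64(63.0), np.float64(64.0)), (np.float64(428.0), 
[... 2421 characters left out ...]
, (np.float64(453.0), np.float64(68.0), np.float64(139.0)), (np.float64(492.0), np.float64(44.0), np.float64(98.0)), (np.float64(492.0), np.float64(47.0), np.float64(103.0)), (np.float64(483.0), np.float64(72.0), np.float64(139.0)), (np.float64(487.0), np.float64(72.0), np.float64(139.0))]
300 [(np.float64(441.0), np.float64(-26.0), np.float64(21.0)), (np.float64(455.0), np.float64(68.0), np.float64(143.0)), (np.float64(454.0), np.float64(68.0), np.float64(143.0)), (np.float64(519.0), np.float64(-33.0), np.float64(0.0)), (np.float64(523.0), np.float64(-34.0), np.float64(-1.0)), (np.float64(483.0), np.float64(71.0), np.float64(143.0)), (np.float64(486.0), np.float64(71.0), np.float64(143.0))]
```

Run:
```python
from h import *
c=shot('side');P=cloud(c)
for u in (252,255,258,261): print(u,[(v,)+tuple((1000*P[v,u]).round(0).astype(int)) for v in range(196,228,3)])
b=c['color'][170:245,215:290];cv2.imwrite('pics/z3.png',cv2.resize(b,(600,600),interpolation=2)[...,::-1])
```

```text
252 [(196, np.int64(449), np.int64(67), np.int64(136)), (199, np.int64(470), np.int64(45), np.int64(89)), (202, np.int64(464), np.int64(51), np.int64(91)), (205, np.int64(462), np.int64(53), np.int64(86)), (208, np.int64(458), np.int64(58), np.int64(86)), (211, np.int64(455), np.int64(61), np.int64(82)), (214, np.int64(453), np.int64(63), np.int64(78)), (217, np.int64(452), np.int64(64), np.int64(70)), (220, np.int64(454), np.int64(62), np.int64(57)), (223, np.int64(448), np.int64(69), np.int64(61)), (226, np.int64(445), np.int64(72), np.int64(58))]
255 [(196, np.int64(442), np.int64(67), np.int64(142)), (199, np.int64(443), np.int64(66), np.int64(133)), (202, np.int64(447), np.int64(62), np.int64(117)), (205, np.int64(458), np.int64(49), np.int64(86)), (208, np.int64(448), np.int64(60), np.int64(97)), (211, np.int64(448), np.int64(60), np.int64(88)), (214, np.int64(448), np.int64(60), np.int64(79)), (217, np.int64(447), np.int64(62), np.int64(73)), (220, np.int64(449), np.int64(59), np.int64(59)), (223, np.int64(442), np.int64(67), np.int64(64)), (226, np.int64(442), np.int64(67), n
[... 433 characters left out ...]
int64(445), np.int64(55), np.int64(58)), (223, np.int64(440), np.int64(62), np.int64(61)), (226, np.int64(440), np.int64(61), np.int64(50))]
261 [(196, np.int64(441), np.int64(54), np.int64(131)), (199, np.int64(445), np.int64(49), np.int64(115)), (202, np.int64(438), np.int64(57), np.int64(120)), (205, np.int64(436), np.int64(59), np.int64(115)), (208, np.int64(438), np.int64(56), np.int64(102)), (211, np.int64(438), np.int64(56), np.int64(93)), (214, np.int64(438), np.int64(56), np.int64(84)), (217, np.int64(438), np.int64(56), np.int64(76)), (220, np.int64(440), np.int64(53), np.int64(60)), (223, np.int64(439), np.int64(54), np.int64(54)), (226, np.int64(439), np.int64(54), np.int64(44))]
```

View pics/z3.png

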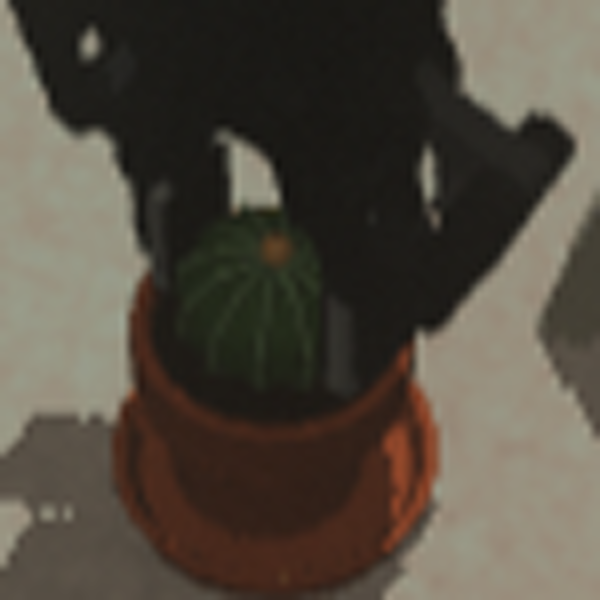

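The fingers are pinching the cactus and their tips rest on the rim at z≈0.065, so the tips stand farther back than stated. I'll release, rise a little and measure the real tip position.

Request:
move_arm([
  {"delta_pos": [0,0,0],"turn": [0,0,0],"fingers": 0.4},
  {"delta_pos": [0,0,0],"turn": [0,0,0],"fingers": 0.2},
  {"delta_pos": [0,0,0],"turn": [0,0,0],"fingers": 0},
  {"delta_pos": [0,0,0],"turn": [0,0,0],"fingers": 0},
  {"delta_pos": [0,0,-0.02],"turn": [0,0,0],"fingers": 0},
  {"delta_pos": [0,0,-0.04],"turn": [0,0,0],"fingers": 0},
  {"delta_pos": [0,0,-0.04],"turn": [0,0,0],"fingers": 0},
])

```text
clock: 4.9
position: [0.4715, 0.0528, 0.0887]
ee_rot: [0.668, 0.745, 0.001, 0.001]
ft_force: [0.4, -0.3, -0.7]
grip_width: 1.0
grasp_force: 0.0
```

```bash
python3 go.py .47 .053 .05 6.5
python3 - <<'E'
from h import *
o=get_obs();R=Ro.from_quat(o['ee_rot']).as_matrix()
for n in('wrist','side'):
    c=shot(n);P=cloud(c);T=(P-o['position'])@R
    m=(c['color'].max(-1)<75)&(abs(T[...,0])<.02)&(abs(abs(T[...,1])-.049)<.012)&(T[...,2]>-.08)&(T[...,2]<.04)
    for s in(-1,1):
        q=T[m&(np.sign(T[...,1])==s)]
        print(n,s,len(q),np.percentile(q,[1,50,99],axis=0).round(3).tolist() if len(q) else '')
        print(np.histogram(q[:,2],bins=np.arange(-.08,.041,.01))[0])
    c2=np.linalg.norm(P[...,:2]-[.47,.053],axis=-1)<.045
    H=cv2.cvtColor(c['color'],cv2.COLOR_RGB2HSV);q=P[c2&(H[...,0]<15)&(H[...,1]>110)&(P[...,2]>.055)&(P[...,2]<.075)]
    print('rim',len(q),cv2.minEnclosingCircle((q[:,:2]*1000).astype(np.float32)))
    if n=='side':cv2.imwrite('pics/z4.png',cv2.resize(c['color'][130:250,190:310],(600,600),interpolation=2)[...,::-1])
E
```

```text
now [0.4715 0.0528 0.0887] 6.24 w 1.0 F [ 0.38 -0.27 -0.7 ] t 4.9
[ 0.0004 -0.0016  0.0387] [ 0.0025  0.0006 -0.0046]
wrist -1 2343 [[-0.01, -0.06, -0.08], [0.007, -0.044, -0.058], [0.014, -0.042, -0.032]]
[629 438 602 435 238   1   0   0   0   0   0   0]
wrist 1 2226 [[-0.01, 0.041, -0.08], [0.007, 0.042, -0.06], [0.014, 0.06, -0.032]]
[672 418 479 404 253   0   0   0   0   0   0   0]
rim 1722 ((473.1838073730469, 53.035667419433594), 32.99313735961914)
side -1 202 [[-0.009, -0.058, -0.079], [0.007, -0.051, -0.058], [0.013, -0.042, -0.034]]
[74 23 41 42 22  0  0  0  0  0  0  0]
side 1 223 [[-0.01, 0.041, -0.08], [0.006, 0.043, -0.055], [0.013, 0.06, -0.031]]
[64 29 45 44 40  1  0  0  0  0  0  0]
rim 258 ((472.7346496582031, 53.311038970947266), 33.04682922363281)
```

View pics/z4.png

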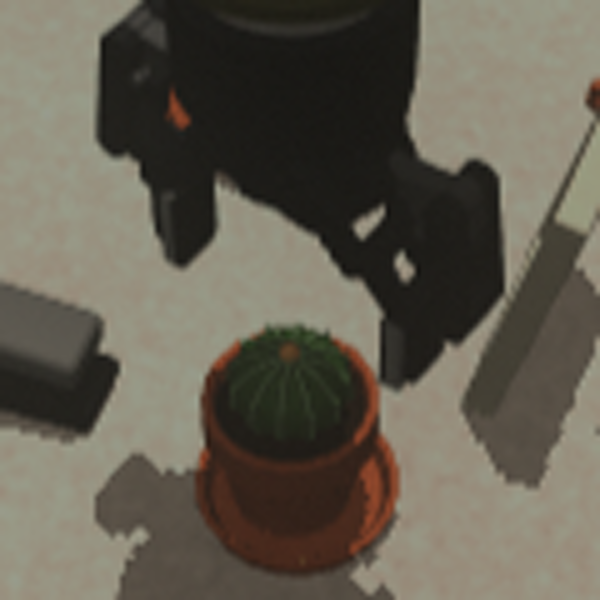

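Open, the tips stand 32 mm behind the reported TCP, so the real tool is about 30 mm shorter than stated. The pot is still upright on its saucer with its rim at (0.473, 0.053). I'll descend 30 mm deeper.

Request:
move_arm([
  {"delta_pos": [0,0.001,0.02],"turn": [0,0,0],"fingers": 0},
  {"delta_pos": [0,0.001,0.04],"turn": [0,0,0],"fingers": 0},
  {"delta_pos": [0,0.001,0.06],"turn": [0,0,0],"fingers": 0},
  {"delta_pos": [0,0.001,0.07],"turn": [0,0,0],"fingers": 0},
  {"delta_pos": [0,0.001,0.0735],"turn": [0,0,0],"fingers": 0},
  {"delta_pos": [0,0.001,0.0735],"turn": [0,0,0],"fingers": 0.1},
  {"delta_pos": [0,0.001,0.0735],"turn": [0,0,0],"fingers": 0.2},
  {"delta_pos": [0,0.001,0.0735],"turn": [0,0,0],"fingers": 0.3},
  {"delta_pos": [0,0.001,0.0735],"turn": [0,0,0],"fingers": 0.5},
  {"delta_pos": [0,0.001,0.0735],"turn": [0,0,0],"fingers": 0.7},
  {"delta_pos": [0,0.001,0.0735],"turn": [0,0,0],"fingers": 0.7},
], force=40)

```text
clock: 6.38
position: [0.4725, 0.053, 0.0153]
ee_rot: [0.668, 0.745, 0.001, 0.001]
ft_force: [-0.4, 0.4, 8.0]
grip_width: 0.76
grasp_force: 42.7
```

```bash
python3 go.py .47 .053 .16 6.5 .566 .252 .19 24 .566 .252 .0185 24
```

```text
now [0.4725 0.053  0.0153] 6.24 w 0.76 F [-0.37  0.42  7.96] t 6.375
[ 0.0002 -0.0022 -0.1447] [ 0.002   0.0005 -0.0045]
[ 0.1876  0.1149 -0.1745] [ 0.0019  0.0008 -0.3099]
[ 0.1877  0.1146 -0.003 ] [ 0.0019  0.0008 -0.3099]
```

Converted, -0.31 rad is -0.0987.

Request:
move_arm([
  {"delta_pos": [0,0,-0.01],"turn": [0,0,0],"fingers": 0.7},
  {"delta_pos": [0,0,-0.03],"turn": [0,0,0],"fingers": 0.7},
  {"delta_pos": [0,0,-0.06],"turn": [0,0,0],"fingers": 0.7},
  {"delta_pos": [0,0,-0.1],"turn": [0,0,0],"fingers": 0.7},
  {"delta_pos": [0,0,-0.14],"turn": [0,0,0],"fingers": 0.7},
  {"delta_pos": [0.01,0.006,-0.165],"turn": [0,0,-0.0064],"fingers": 0.7},
  {"delta_pos": [0.04,0.024,-0.174],"turn": [0,0,-0.0223],"fingers": 0.7},
  {"delta_pos": [0.08,0.05,-0.174],"turn": [0,0,-0.0414],"fingers": 0.7},
  {"delta_pos": [0.12,0.074,-0.174],"turn": [0,0,-0.0637],"fingers": 0.7},
  {"delta_pos": [0.16,0.098,-0.174],"turn": [0,0,-0.0828],"fingers": 0.7},
  {"delta_pos": [0.18,0.11,-0.174],"turn": [0,0,-0.0955],"fingers": 0.7},
  {"delta_pos": [0.1875,0.1148,-0.174],"turn": [0,0,-0.0987],"fingers": 0.7},
])

```text
clock: 7.88
position: [0.5648, 0.2531, 0.1882]
ee_rot: [0.544, 0.839, -0.0, -0.001]
ft_force: [0.3, -0.8, -2.9]
grip_width: 0.762
grasp_force: 45.4
```

```bash
python3 go.py .566 .252 .03 24 .566 .252 .0185 24
```

```text
now [0.5648 0.2531 0.1882] 24.13 w 0.762 F [ 0.27 -0.84 -2.89] t 7.875
[-0.0016  0.0008  0.1582] [-0.0009 -0.0009  0.0023]
[-0.0016  0.0008  0.1697] [-0.0009 -0.0009  0.0023]
```

Request:
move_arm([
  {"delta_pos": [0,0,0.02],"turn": [0,0,0],"fingers": 0.7},
  {"delta_pos": [0,0,0.05],"turn": [0,0,0],"fingers": 0.7},
  {"delta_pos": [0,0,0.09],"turn": [0,0,0],"fingers": 0.7},
  {"delta_pos": [0,0,0.12],"turn": [0,0,0],"fingers": 0.7},
  {"delta_pos": [0,0,0.145],"turn": [0,0,0],"fingers": 0.7},
  {"delta_pos": [0,0,0.158],"turn": [0,0,0],"fingers": 0.7},
  {"delta_pos": [0,0,0.164],"turn": [0,0,0],"fingers": 0.7},
  {"delta_pos": [0,0,0.1665],"turn": [0,0,0],"fingers": 0.7},
  {"delta_pos": [0,0,0.168],"turn": [0,0,0],"fingers": 0.7},
  {"delta_pos": [0,0,0.169],"turn": [0,0,0],"fingers": 0.7},
  {"delta_pos": [0,0,0.169],"turn": [0,0,0],"fingers": 0.7},
])

```text
clock: 9.25
position: [0.5654, 0.2518, 0.0194]
ee_rot: [0.545, 0.839, 0.0, 0.0]
ft_force: [-0.1, -0.2, -2.6]
grip_width: 0.76
grasp_force: 45.5
```

Request:
move_arm([
  {"delta_pos": [0,0,0.0005],"turn": [0,0,0],"fingers": 0.7},
  {"delta_pos": [0,0,0.001],"turn": [0,0,0],"fingers": 0.7},
  {"delta_pos": [0,0,0.0015],"turn": [0,0,0],"fingers": 0.7},
  {"delta_pos": [0,0,0.0015],"turn": [0,0,0],"fingers": 0.7},
])

```text
clock: 9.75
position: [0.5652, 0.2518, 0.0177]
ee_rot: [0.545, 0.839, -0.0, 0.0]
ft_force: [-0.1, -0.7, -2.9]
grip_width: 0.758
grasp_force: 45.5
```

Request:
move_arm([
  {"delta_pos": [0,0,0.0005],"turn": [0,0,0],"fingers": 0.7},
  {"delta_pos": [0,0,0.001],"turn": [0,0,0],"fingers": 0.7},
  {"delta_pos": [0,0,0.001],"turn": [0,0,0],"fingers": 0.7},
])

```text
clock: 10.12
position: [0.5653, 0.2518, 0.0174]
ee_rot: [0.545, 0.839, -0.0, 0.0]
ft_force: [-3.5, -1.7, 6.3]
grip_width: 0.76
grasp_force: 46.4
```

Request:
move_arm([
  {"delta_pos": [0,0,0],"turn": [0,0,0],"fingers": 0.15},
  {"delta_pos": [0,0,0],"turn": [0,0,0],"fingers": 0.05},
  {"delta_pos": [0,0,0],"turn": [0,0,0],"fingers": 0},
  {"delta_pos": [0,0,0],"turn": [0,0,0],"fingers": 0},
  {"delta_pos": [0,0,-0.02],"turn": [0,0,0],"fingers": 0},
  {"delta_pos": [0,0,-0.05],"turn": [0,0,0],"fingers": 0},
  {"delta_pos": [0,0,-0.1],"turn": [0,0,0],"fingers": 0},
  {"delta_pos": [0,0,-0.15],"turn": [0,0,0],"fingers": 0},
  {"delta_pos": [0,0,-0.16],"turn": [0,0,0],"fingers": 0},
])

```text
clock: 11.25
position: [0.5666, 0.2532, 0.182]
ee_rot: [0.544, 0.839, 0.003, 0.002]
ft_force: [0.8, 0.4, -0.9]
grip_width: 1.002
grasp_force: 0.0
```

```bash
python3 go.py .50 .0 .18 0 .466 -.236 .16 -20
python3 - <<'E'
from h import *
c=shot('top','t5.png');P=cloud(c);H=cv2.cvtColor(c['color'],cv2.COLOR_RGB2HSV);T=(H[...,0]<15)&(H[...,1]>110)
for n,p,lo,hi,R in (('ssmall',(.47,.053),.008,.02,.05),('ssq',(.4715,-.232),.008,.02,.065),('slarge',(.622,-.0975),.008,.02,.065),('large on mat',(.566,.252),.058,.08,.05)):
    q=P[T&(P[...,2]>lo)&(P[...,2]<hi)&(np.linalg.norm(P[...,:2]-p,axis=-1)<R)]
    f=(q[:,:2]*1000).astype(np.float32)
    if len(q)>4:print(n,len(q),cv2.minEnclosingCircle(f),cv2.minAreaRect(f))
E
```

```text
now [0.5666 0.2532 0.182 ] 24.03 w 1.002 F [ 0.82  0.41 -0.88] t 11.25
[-0.2041 -0.1639  0.0009] [ 0.0066 -0.0012  0.4194]
[-0.4058 -0.2912  0.0201] [ 0.0064 -0.0024  0.7684]
ssmall 175 ((468.97198486328125, 52.37351989746094), 37.95027542114258) ((469.2020568847656, 52.79447937011719), (72.81298828125, 72.50062561035156), 1.7723134756088257)
ssq 304 ((471.6477966308594, -231.77914428710938), 56.49325942993164) ((471.3326416015625, -231.7847900390625), (83.16007995605469, 81.21544647216797), 85.19602966308594)
slarge 239 ((621.9822998046875, -98.26054382324219), 52.64829635620117) ((621.990478515625, -98.41220092773438), (101.96354675292969, 102.87428283691406), 46.787254333496094)
large on mat 268 ((564.0586547851562, 250.64480590820312), 32.81381607055664) ((568.4627685546875, 245.41519165039062), (64.79009246826172, 50.438331604003906), 40.851070404052734)
```

View pics/t5.png

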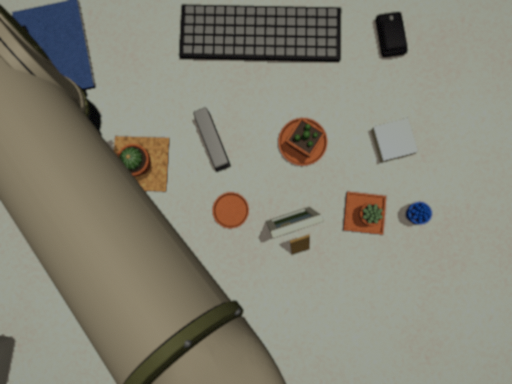

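The large pot stands upright on the mat at (133,160), and the small saucer at (230,210) is empty. Next is the small pot.

Converted, 0.768 rad is 0.2445.

Request:
move_arm([
  {"delta_pos": [-0.03,-0.024,0],"turn": [0,0,0.0191],"fingers": 0},
  {"delta_pos": [-0.07,-0.056,0],"turn": [0,0,0.0446],"fingers": 0},
  {"delta_pos": [-0.115,-0.092,0],"turn": [0,0,0.0732],"fingers": 0},
  {"delta_pos": [-0.16,-0.128,0],"turn": [0,0,0.1019],"fingers": 0},
  {"delta_pos": [-0.204,-0.164,0],"turn": [0,0,0.1337],"fingers": 0},
  {"delta_pos": [-0.25,-0.193,0.004],"turn": [0,0,0.1592],"fingers": 0},
  {"delta_pos": [-0.295,-0.221,0.008],"turn": [0,0,0.1846],"fingers": 0},
  {"delta_pos": [-0.335,-0.246,0.012],"turn": [0,0,0.2069],"fingers": 0},
  {"delta_pos": [-0.37,-0.269,0.016],"turn": [0,0,0.226],"fingers": 0},
  {"delta_pos": [-0.395,-0.285,0.02],"turn": [0,0,0.2387],"fingers": 0},
  {"delta_pos": [-0.406,-0.291,0.02],"turn": [0,0,0.2445],"fingers": 0},
  {"delta_pos": [-0.406,-0.291,0.02],"turn": [0,0,0.2445],"fingers": 0},
])

```text
clock: 12.8
position: [0.4649, -0.2371, 0.1567]
ee_rot: [0.819, 0.574, 0.0, -0.0]
ft_force: [0.5, 1.0, -0.9]
grip_width: 0.999
grasp_force: 0.0
```

```bash
python3 - <<'E'
from h import *
c=shot('wrist');P=cloud(c);H=cv2.cvtColor(c['color'],cv2.COLOR_RGB2HSV);T=(H[...,0]<15)&(H[...,1]>110)
for n,p,lo,hi,R in (('small',(.466,-.236),.044,.056,.04),('ssq',(.4715,-.232),.008,.02,.065)):
    q=P[T&(P[...,2]>lo)&(P[...,2]<hi)&(np.linalg.norm(P[...,:2]-p,axis=-1)<R)]
    f=(q[:,:2]*1000).astype(np.float32)
    print(n,len(q),cv2.minEnclosingCircle(f),cv2.minAreaRect(f))
E
python3 go.py .466 -.236 .16 -20 .466 -.236 .0045 -20
```

```text
small 495 ((467.8571472167969, -237.50881958007812), 24.021957397460938) ((468.0788269042969, -237.26953125), (46.69037628173828, 47.317447662353516), 54.350345611572266)
ssq 1096 ((472.7522888183594, -232.46182250976562), 57.47904586791992) ((472.78070068359375, -232.630126953125), (83.63603210449219, 82.93240356445312), 85.09412384033203)
now [ 0.4652 -0.2362  0.1568] -19.88 w 1.001 F [ 0.11 -1.04  0.02] t 12.85
[ 0.0005  0.0007 -0.0032] [ 0.     -0.0007  0.0021]
[0.0003 0.0007 0.1523] [ 0.     -0.0007  0.0021]
```

Request:
move_arm([
  {"delta_pos": [0,0.001,0.02],"turn": [0,0,0],"fingers": 0},
  {"delta_pos": [0,0.002,0.06],"turn": [0,0,0],"fingers": 0},
  {"delta_pos": [0,0.002,0.1],"turn": [0,0,0],"fingers": 0},
  {"delta_pos": [0,0.002,0.13],"turn": [0,0,0],"fingers": 0},
  {"delta_pos": [0,0.002,0.147],"turn": [0,0,0],"fingers": 0},
  {"delta_pos": [0,0.002,0.152],"turn": [0,0,0],"fingers": 0},
  {"delta_pos": [0,0.002,0.152],"turn": [0,0,0],"fingers": 0.15},
  {"delta_pos": [0,0.002,0.152],"turn": [0,0,0],"fingers": 0.3},
  {"delta_pos": [0,0.002,0.152],"turn": [0,0,0],"fingers": 0.4},
  {"delta_pos": [0,0.002,0.152],"turn": [0,0,0],"fingers": 0.5},
  {"delta_pos": [0,0.002,0.152],"turn": [0,0,0],"fingers": 0.8},
  {"delta_pos": [0,0.002,0.152],"turn": [0,0,0],"fingers": 0.8},
], force=35)

```text
clock: 14.35
position: [0.467, -0.2385, 0.0056]
ee_rot: [0.819, 0.574, 0.0, 0.001]
ft_force: [-2.2, -0.5, 6.0]
grip_width: 0.549
grasp_force: 35.0
```

```bash
python3 go.py .466 -.236 .18 -20 .469 .0525 .18 -20 .469 .0525 .18 6.5
```

```text
now [ 0.467  -0.2385  0.0056] -20.01 w 0.549 F [-2.16 -0.5   6.02] t 14.35
[ 0.002  -0.0016 -0.1744] [ 0.0012  0.0005 -0.0001]
[ 0.2741 -0.0975 -0.1747] [ 0.0012  0.0005 -0.0001]
[ 0.2741 -0.0975 -0.1747] [ 0.001   0.0007 -0.4626]
```

Converted, -0.4625 rad is -0.1472.

Request:
move_arm([
  {"delta_pos": [0,0,-0.01],"turn": [0,0,0],"fingers": 0.8},
  {"delta_pos": [0,0,-0.035],"turn": [0,0,0],"fingers": 0.8},
  {"delta_pos": [0,0,-0.075],"turn": [0,0,0],"fingers": 0.8},
  {"delta_pos": [0,0,-0.12],"turn": [0,0,0],"fingers": 0.8},
  {"delta_pos": [0.01,-0.004,-0.16],"turn": [0,0,-0.0064],"fingers": 0.8},
  {"delta_pos": [0.045,-0.016,-0.173],"turn": [0,0,-0.0255],"fingers": 0.8},
  {"delta_pos": [0.09,-0.032,-0.173],"turn": [0,0,-0.0477],"fingers": 0.8},
  {"delta_pos": [0.14,-0.05,-0.173],"turn": [0,0,-0.0732],"fingers": 0.8},
  {"delta_pos": [0.19,-0.068,-0.173],"turn": [0,0,-0.0987],"fingers": 0.8},
  {"delta_pos": [0.235,-0.084,-0.173],"turn": [0,0,-0.1241],"fingers": 0.8},
  {"delta_pos": [0.265,-0.094,-0.173],"turn": [0,0,-0.1432],"fingers": 0.8},
  {"delta_pos": [0.274,-0.0975,-0.173],"turn": [0,0,-0.1472],"fingers": 0.8},
])

```text
clock: 15.85
position: [0.4683, 0.0547, 0.1783]
ee_rot: [0.664, 0.747, 0.0, 0.0]
ft_force: [-0.7, -0.6, -0.7]
grip_width: 0.548
grasp_force: 36.3
```

```bash
python3 go.py .469 .0515 .0075 6.5
```

```text
now [0.4683 0.0547 0.1783] 6.73 w 0.548 F [-0.75 -0.63 -0.67] t 15.85
[-0.0032  0.0002  0.1708] [0.0006 0.0003 0.0039]
```

Request:
move_arm([
  {"delta_pos": [-0.001,0,0.02],"turn": [0,0,0],"fingers": 0.8},
  {"delta_pos": [-0.001,0,0.06],"turn": [0,0,0],"fingers": 0.8},
  {"delta_pos": [-0.001,0,0.1],"turn": [0,0,0],"fingers": 0.8},
  {"delta_pos": [-0.001,0,0.135],"turn": [0,0,0],"fingers": 0.8},
  {"delta_pos": [-0.001,0,0.158],"turn": [0,0,0],"fingers": 0.8},
  {"delta_pos": [-0.001,0,0.166],"turn": [0,0,0],"fingers": 0.8},
  {"delta_pos": [-0.001,0,0.169],"turn": [0,0,0],"fingers": 0.8},
  {"delta_pos": [-0.001,0,0.1705],"turn": [0,0,0],"fingers": 0.8},
  {"delta_pos": [-0.001,0,0.1715],"turn": [0,0,0],"fingers": 0.8},
  {"delta_pos": [-0.001,0,0.1715],"turn": [0,0,0],"fingers": 0.8},
])

```text
clock: 17.1
position: [0.469, 0.0515, 0.0066]
ee_rot: [0.666, 0.746, 0.0, 0.0]
ft_force: [-0.6, 0.1, -0.9]
grip_width: 0.548
grasp_force: 36.3
```

Request:
move_arm([
  {"delta_pos": [0,0,0.0005],"turn": [0,0,0],"fingers": 0.8},
  {"delta_pos": [0,0,0.001],"turn": [0,0,0],"fingers": 0.8},
  {"delta_pos": [0,0,0.0015],"turn": [0,0,0],"fingers": 0.8},
  {"delta_pos": [0,0,0.0015],"turn": [0,0,0],"fingers": 0.8},
])

```text
clock: 17.6
position: [0.4689, 0.0516, 0.0055]
ee_rot: [0.666, 0.746, -0.0, 0.0]
ft_force: [-4.5, -0.9, 13.4]
grip_width: 0.552
grasp_force: 37.6
```

Request:
move_arm([
  {"delta_pos": [0,0,-0.0005],"turn": [0,0,0],"fingers": 0.45},
  {"delta_pos": [0,0,-0.0005],"turn": [0,0,0],"fingers": 0.35},
  {"delta_pos": [0,0,-0.0005],"turn": [0,0,0],"fingers": 0.2},
  {"delta_pos": [0,0,-0.0005],"turn": [0,0,0],"fingers": 0},
  {"delta_pos": [0,0,-0.0005],"turn": [0,0,0],"fingers": 0},
  {"delta_pos": [0,0,-0.03],"turn": [0,0,0],"fingers": 0},
  {"delta_pos": [0,0,-0.07],"turn": [0,0,0],"fingers": 0},
  {"delta_pos": [0,0,-0.12],"turn": [0,0,0],"fingers": 0},
  {"delta_pos": [0,0,-0.165],"turn": [0,0,0],"fingers": 0},
  {"delta_pos": [0,0,-0.175],"turn": [0,0,0],"fingers": 0},
])

```text
clock: 18.85
position: [0.4701, 0.0519, 0.1824]
ee_rot: [0.666, 0.746, 0.001, 0.002]
ft_force: [0.2, 0.0, -0.1]
grip_width: 0.998
grasp_force: 0.0
```

```bash
python3 go.py .621 -.0995 .17 -32
```

```text
now [0.4701 0.0519 0.1824] 6.5 w 0.998 F [ 0.16  0.   -0.06] t 18.85
[-0.1675  0.1328  0.0132] [ 4.70e-03 -1.00e-04  6.72e-01]
```

Converted, 0.672 rad is 0.2139.

Request:
move_arm([
  {"delta_pos": [-0.03,0.022,0],"turn": [0,0,0.0318],"fingers": 0},
  {"delta_pos": [-0.07,0.055,0],"turn": [0,0,0.0796],"fingers": 0},
  {"delta_pos": [-0.11,0.087,0.005],"turn": [0,0,0.1273],"fingers": 0},
  {"delta_pos": [-0.145,0.115,0.01],"turn": [0,0,0.1751],"fingers": 0},
  {"delta_pos": [-0.162,0.129,0.012],"turn": [0,0,0.2069],"fingers": 0},
  {"delta_pos": [-0.1675,0.133,0.013],"turn": [0,0,0.2139],"fingers": 0},
  {"delta_pos": [-0.1675,0.133,0.013],"turn": [0,0,0.2139],"fingers": 0},
  {"delta_pos": [-0.1675,0.133,0.013],"turn": [0,0,0.2139],"fingers": 0},
])

```text
clock: 19.85
position: [0.6193, -0.0986, 0.1669]
ee_rot: [0.874, 0.486, 0.0, -0.0]
ft_force: [0.6, -0.6, 0.9]
grip_width: 0.999
grasp_force: 0.0
```

```bash
cat > see.py <<'E'
from h import *
import sys
names=dict(sq=((.621,-.0995),.054,.07,.05),sl=((.622,-.098),.008,.02,.065),ssq=((.4715,-.232),.008,.02,.065),ss=((.469,.0525),.008,.02,.048),small=((.469,.0525),.044,.058,.04),mat=((.566,.252),.058,.08,.05),sqp=((.4715,-.232),.054,.07,.05),lp=((.622,-.098),.056,.075,.05))
c=shot(sys.argv[1],sys.argv[2]);P=cloud(c);H=cv2.cvtColor(c['color'],cv2.COLOR_RGB2HSV);T=(H[...,0]<15)&(H[...,1]>110)
for n in sys.argv[3:]:
    p,lo,hi,R=names[n]
    q=P[T&(P[...,2]>lo)&(P[...,2]<hi)&(np.linalg.norm(P[...,:2]-p,axis=-1)<R)]
    f=(q[:,:2]*1000).astype(np.float32)
    if len(q)>5: print(n,len(q),np.round(np.r_[cv2.minEnclosingCircle(f)[0],cv2.minEnclosingCircle(f)[1]],1),[np.round(v,1) for v in cv2.minAreaRect(f)],'z',np.median(q[:,2]).round(4))
E
python3 see.py wrist w6.png sq sl; python3 see.py top t6.png ss small ssq; python3 go.py .621 -.0995 .0135 -32
```

```text
sq 933 [ 622.1 -100.    41.4] [array([622.1, -99.9]), array([59.6, 60. ]), np.float64(58.4)] z 0.0626
sl 938 [623.7 -98.9  53.3] [array([623.8, -98.2]), array([105.9, 104.2]), np.float64(1.0)] z 0.0121
ss 187 [469.6  52.3  38.5] [array([470. ,  51.8]), array([74.4, 74.6]), np.float64(2.3)] z 0.011
small 131 [466.1  52.9  23.9] [array([465.9,  53. ]), array([45.3, 47. ]), np.float64(2.3)] z 0.0501
now [ 0.6195 -0.099   0.1671] -31.9 w 0.999 F [ 0.29  0.5  -0.28] t 19.95
[0.0004 0.0014 0.1536] [0.0006 0.0001 0.0018]
```

Converted, -0.005 rad is -0.0016.

Request:
move_arm([
  {"delta_pos": [0.001,0.002,0.02],"turn": [0,0,-0.0016],"fingers": 0},
  {"delta_pos": [0.001,0.002,0.06],"turn": [0,0,-0.0016],"fingers": 0},
  {"delta_pos": [0.001,0.002,0.1],"turn": [0,0,-0.0016],"fingers": 0},
  {"delta_pos": [0.001,0.002,0.13],"turn": [0,0,-0.0016],"fingers": 0},
  {"delta_pos": [0.001,0.002,0.148],"turn": [0,0,-0.0016],"fingers": 0},
  {"delta_pos": [0.001,0.002,0.153],"turn": [0,0,-0.0016],"fingers": 0},
  {"delta_pos": [0.001,0.002,0.153],"turn": [0,0,-0.0016],"fingers": 0.1},
  {"delta_pos": [0.001,0.002,0.153],"turn": [0,0,-0.0016],"fingers": 0.2},
  {"delta_pos": [0.001,0.002,0.153],"turn": [0,0,-0.0016],"fingers": 0.3},
  {"delta_pos": [0.001,0.002,0.153],"turn": [0,0,-0.0016],"fingers": 0.4},
  {"delta_pos": [0.001,0.002,0.153],"turn": [0,0,-0.0016],"fingers": 0.7},
  {"delta_pos": [0.001,0.002,0.153],"turn": [0,0,-0.0016],"fingers": 0.7},
], force=40)

```text
clock: 21.45
position: [0.6227, -0.1, 0.0149]
ee_rot: [0.873, 0.487, 0.001, 0.001]
ft_force: [-2.5, 0.1, 5.7]
grip_width: 0.695
grasp_force: 44.4
```

```bash
python3 go.py .621 -.0995 .16 -32 .471 -.231 .18 -4.9
```

```text
now [ 0.6227 -0.1     0.0149] -31.71 w 0.695 F [-2.54  0.12  5.65] t 21.45
[-0.0004 -0.0015 -0.1451] [ 0.0016 -0.0004  0.005 ]
[-0.1911 -0.0599 -0.1653] [ 0.0017 -0.     -0.468 ]
```

Converted, -0.468 rad is -0.149.

Request:
move_arm([
  {"delta_pos": [0,0,-0.01],"turn": [0,0,0],"fingers": 0.7},
  {"delta_pos": [0,0,-0.035],"turn": [0,0,0],"fingers": 0.7},
  {"delta_pos": [0,0,-0.075],"turn": [0,0,0],"fingers": 0.7},
  {"delta_pos": [0,0,-0.12],"turn": [0,0,0],"fingers": 0.7},
  {"delta_pos": [-0.01,-0.003,-0.155],"turn": [0,0,-0.0095],"fingers": 0.7},
  {"delta_pos": [-0.04,-0.013,-0.165],"turn": [0,0,-0.0318],"fingers": 0.7},
  {"delta_pos": [-0.08,-0.025,-0.165],"turn": [0,0,-0.0637],"fingers": 0.7},
  {"delta_pos": [-0.12,-0.038,-0.165],"turn": [0,0,-0.0955],"fingers": 0.7},
  {"delta_pos": [-0.155,-0.049,-0.165],"turn": [0,0,-0.1273],"fingers": 0.7},
  {"delta_pos": [-0.182,-0.057,-0.165],"turn": [0,0,-0.1432],"fingers": 0.7},
  {"delta_pos": [-0.191,-0.06,-0.165],"turn": [0,0,-0.149],"fingers": 0.7},
  {"delta_pos": [-0.191,-0.06,-0.165],"turn": [0,0,-0.149],"fingers": 0.7},
])

```text
clock: 22.95
position: [0.47, -0.2315, 0.1791]
ee_rot: [0.737, 0.676, -0.0, 0.0]
ft_force: [0.5, 0.5, -1.6]
grip_width: 0.695
grasp_force: 43.8
```

```bash
python3 see.py wrist w7.png ssq; python3 go.py .472 -.232 .0165 -4.9
```

```text
ssq 616 [ 473.7 -220.2   49.7] [array([ 473.8, -220.2]), array([57.8, 82.8]), np.float64(85.2)] z 0.0125
now [ 0.4706 -0.2308  0.1791] -4.94 w 0.698 F [ 0.15  0.02 -1.39] t 23.0
[-0.0011  0.0014  0.1626] [ 0.0003  0.0004 -0.0006]
```

Request:
move_arm([
  {"delta_pos": [-0.001,0.0015,0.02],"turn": [0,0,0],"fingers": 0.7},
  {"delta_pos": [-0.001,0.0015,0.06],"turn": [0,0,0],"fingers": 0.7},
  {"delta_pos": [-0.001,0.0015,0.1],"turn": [0,0,0],"fingers": 0.7},
  {"delta_pos": [-0.001,0.0015,0.13],"turn": [0,0,0],"fingers": 0.7},
  {"delta_pos": [-0.001,0.0015,0.15],"turn": [0,0,0],"fingers": 0.7},
  {"delta_pos": [-0.001,0.0015,0.158],"turn": [0,0,0],"fingers": 0.7},
  {"delta_pos": [-0.001,0.0015,0.161],"turn": [0,0,0],"fingers": 0.7},
  {"delta_pos": [-0.001,0.0015,0.162],"turn": [0,0,0],"fingers": 0.7},
  {"delta_pos": [-0.001,0.0015,0.163],"turn": [0,0,0],"fingers": 0.7},
  {"delta_pos": [-0.001,0.0015,0.163],"turn": [0,0,0],"fingers": 0.7},
])

```text
clock: 24.25
position: [0.4722, -0.2322, 0.0161]
ee_rot: [0.737, 0.676, 0.0, 0.0]
ft_force: [0.2, -0.3, -2.0]
grip_width: 0.697
grasp_force: 43.8
```

```bash
python3 go.py .472 -.232 .0149 -4.9
```

```text
now [ 0.4722 -0.2322  0.0161] -4.91 w 0.697 F [ 0.22 -0.25 -2.04] t 24.25
[ 0.0002 -0.0002  0.0012] [ 0.0006  0.0005 -0.0002]
```

Request:
move_arm([
  {"delta_pos": [0,0,0.0005],"turn": [0,0,0],"fingers": 0.7},
  {"delta_pos": [0,0,0.001],"turn": [0,0,0],"fingers": 0.7},
  {"delta_pos": [0,0,0.0014],"turn": [0,0,0],"fingers": 0.7},
  {"delta_pos": [0,0,0.0014],"turn": [0,0,0],"fingers": 0.7},
])

```text
clock: 24.75
position: [0.4721, -0.2321, 0.0149]
ee_rot: [0.737, 0.676, -0.0, 0.0]
ft_force: [-3.0, 1.0, 6.2]
grip_width: 0.699
grasp_force: 44.9
```

Contact is made. I'll release, rise and head for the mat.

Request:
move_arm([
  {"delta_pos": [0,0,0],"turn": [0,0,0],"fingers": 0.25},
  {"delta_pos": [0,0,0],"turn": [0,0,0],"fingers": 0.15},
  {"delta_pos": [0,0,0],"turn": [0,0,0],"fingers": 0},
  {"delta_pos": [0,0,0],"turn": [0,0,0],"fingers": 0},
  {"delta_pos": [0,0,0],"turn": [0,0,0],"fingers": 0},
  {"delta_pos": [0,0,-0.03],"turn": [0,0,0],"fingers": 0},
  {"delta_pos": [0,0,-0.07],"turn": [0,0,0],"fingers": 0},
  {"delta_pos": [0,0,-0.12],"turn": [0,0,0],"fingers": 0},
  {"delta_pos": [0,0,-0.16],"turn": [0,0,0],"fingers": 0},
  {"delta_pos": [0,0,-0.17],"turn": [0,0,0],"fingers": 0},
  {"delta_pos": [0,0,-0.17],"turn": [0,0,0],"fingers": 0},
])

```text
clock: 26.12
position: [0.472, -0.2321, 0.1843]
ee_rot: [0.737, 0.676, -0.0, 0.0]
ft_force: [-0.8, -0.2, -0.5]
grip_width: 0.998
grasp_force: 0.0
```

```bash
python3 see.py wrist w8.png ssq sqp; python3 see.py side s8.png mat;  python3 go.py .5 .02 .185 10 .565 .252 .18 24
```

```text
ssq 717 [ 472.4 -232.1   57.6] [array([ 472.3, -232.3]), array([82.8, 82.7]), np.float64(85.0)] z 0.0126
sqp 843 [ 471.6 -231.5   41.3] [array([ 471.4, -231.7]), array([59.5, 60.1]), np.float64(85.3)] z 0.0625
mat 360 [564.  251.6  33.5] [array([562.6, 252. ]), array([66.2, 62.8]), np.float64(75.8)] z 0.0636
now [ 0.4713 -0.2318  0.1829] -4.9 w 1.001 F [-0.46 -0.17 -1.58] t 26.225
[ 0.2534  0.0071 -0.0019] [-0.0016 -0.001  -0.26  ]
[0.4901 0.052  0.0032] [-0.0015 -0.0012 -0.5044]
```

View pics/w8.png

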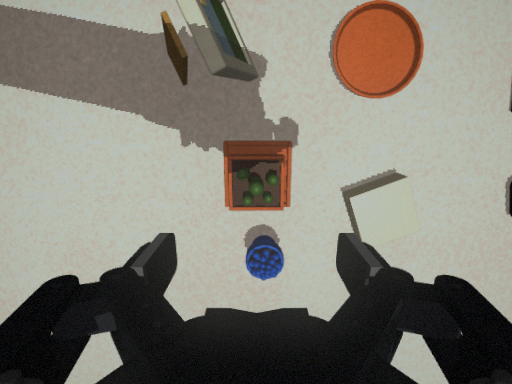

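The square pot at (258,178) sits centred and aligned in its saucer, 0.3° off. The blue pot at (265,258) and the frame are untouched. Now the large pot.

Converted, -0.504 rad is -0.1604.

Request:
move_arm([
  {"delta_pos": [0.03,0.001,0],"turn": [0,0,-0.0095],"fingers": 0},
  {"delta_pos": [0.08,0.002,0],"turn": [0,0,-0.0255],"fingers": 0},
  {"delta_pos": [0.135,0.004,0],"turn": [0,0,-0.0446],"fingers": 0},
  {"delta_pos": [0.19,0.006,0],"turn": [0,0,-0.0637],"fingers": 0},
  {"delta_pos": [0.25,0.008,0],"turn": [0,0,-0.0828],"fingers": 0},
  {"delta_pos": [0.305,0.018,0],"turn": [0,0,-0.1019],"fingers": 0},
  {"delta_pos": [0.36,0.028,0],"turn": [0,0,-0.121],"fingers": 0},
  {"delta_pos": [0.41,0.038,0],"turn": [0,0,-0.1369],"fingers": 0},
  {"delta_pos": [0.45,0.045,0],"turn": [0,0,-0.1496],"fingers": 0},
  {"delta_pos": [0.48,0.05,0],"turn": [0,0,-0.1576],"fingers": 0},
  {"delta_pos": [0.49,0.052,0],"turn": [0,0,-0.1604],"fingers": 0},
  {"delta_pos": [0.49,0.052,0],"turn": [0,0,-0.1604],"fingers": 0},
])

```text
clock: 27.72
position: [0.5649, 0.2523, 0.1837]
ee_rot: [0.544, 0.839, -0.0, -0.0]
ft_force: [0.1, -0.3, -0.5]
grip_width: 1.005
grasp_force: 0.0
```

```bash
python3 see.py wrist w9.png mat;  python3 go.py .565 .252 .0174 24
```

```text
mat 951 [564.7 251.8  33. ] [array([564.2, 252. ]), array([64.6, 65. ]), np.float64(36.4)] z 0.0663
now [0.5653 0.2512 0.1838] 23.96 w 0.998 F [ 0.18 -0.83 -0.17] t 27.775
[0.0009 0.0002 0.1664] [-0.0009  0.0003 -0.0006]
```

Request:
move_arm([
  {"delta_pos": [0,0,0.02],"turn": [0,0,0],"fingers": 0},
  {"delta_pos": [0,0,0.06],"turn": [0,0,0],"fingers": 0},
  {"delta_pos": [0,0,0.1],"turn": [0,0,0],"fingers": 0},
  {"delta_pos": [0,0,0.135],"turn": [0,0,0],"fingers": 0},
  {"delta_pos": [0,0,0.16],"turn": [0,0,0],"fingers": 0},
  {"delta_pos": [0,0,0.1665],"turn": [0,0,0],"fingers": 0},
  {"delta_pos": [0,0,0.1665],"turn": [0,0,0],"fingers": 0.1},
  {"delta_pos": [0,0,0.1665],"turn": [0,0,0],"fingers": 0.2},
  {"delta_pos": [0,0,0.1665],"turn": [0,0,0],"fingers": 0.3},
  {"delta_pos": [0,0,0.1665],"turn": [0,0,0],"fingers": 0.5},
  {"delta_pos": [0,0,0.1665],"turn": [0,0,0],"fingers": 0.7},
  {"delta_pos": [0,0,0.1665],"turn": [0,0,0],"fingers": 0.7},
], force=40)

```text
clock: 29.28
position: [0.5662, 0.2519, 0.0192]
ee_rot: [0.545, 0.839, 0.0, 0.001]
ft_force: [-1.8, -1.0, 6.1]
grip_width: 0.762
grasp_force: 43.8
```

```bash
python3 go.py .565 .252 .18 24 .6225 -.098 .18 -9
```

```text
now [0.5662 0.2519 0.0192] 23.97 w 0.762 F [-1.81 -1.01  6.07] t 29.275
[ 0.0005 -0.0008 -0.1608] [ 0.0015  0.0007 -0.0006]
[-0.3427 -0.0904 -0.1607] [1.600e-03 2.000e-04 5.754e-01]
```

Converted, 0.575 rad is 0.183.

Request:
move_arm([
  {"delta_pos": [0,0,-0.01],"turn": [0,0,0],"fingers": 0.7},
  {"delta_pos": [0,0,-0.04],"turn": [0,0,0],"fingers": 0.7},
  {"delta_pos": [0,0,-0.085],"turn": [0,0,0],"fingers": 0.7},
  {"delta_pos": [-0.005,-0.001,-0.13],"turn": [0,0,0.0032],"fingers": 0.7},
  {"delta_pos": [-0.03,-0.008,-0.155],"turn": [0,0,0.0159],"fingers": 0.7},
  {"delta_pos": [-0.08,-0.021,-0.16],"turn": [0,0,0.0414],"fingers": 0.7},
  {"delta_pos": [-0.135,-0.036,-0.16],"turn": [0,0,0.07],"fingers": 0.7},
  {"delta_pos": [-0.19,-0.05,-0.16],"turn": [0,0,0.1019],"fingers": 0.7},
  {"delta_pos": [-0.245,-0.065,-0.16],"turn": [0,0,0.1337],"fingers": 0.7},
  {"delta_pos": [-0.295,-0.078,-0.16],"turn": [0,0,0.1592],"fingers": 0.7},
  {"delta_pos": [-0.33,-0.087,-0.16],"turn": [0,0,0.1783],"fingers": 0.7},
  {"delta_pos": [-0.343,-0.0905,-0.16],"turn": [0,0,0.183],"fingers": 0.7},
])

```text
clock: 30.78
position: [0.6225, -0.1006, 0.1779]
ee_rot: [0.761, 0.648, -0.0, 0.0]
ft_force: [0.8, 0.7, -2.7]
grip_width: 0.761
grasp_force: 45.3
```

```bash
python3 go.py .6225 -.098 .019 -9
```

```text
now [ 0.6225 -0.1006  0.1779] -9.16 w 0.761 F [ 0.83  0.67 -2.73] t 30.775
[ 0.0026 -0.0004  0.1589] [ 0.0001  0.0002 -0.0028]
```

Request:
move_arm([
  {"delta_pos": [0,0,0.02],"turn": [0,0,0],"fingers": 0.7},
  {"delta_pos": [0,0,0.06],"turn": [0,0,0],"fingers": 0.7},
  {"delta_pos": [0,0,0.1],"turn": [0,0,0],"fingers": 0.7},
  {"delta_pos": [0,0,0.13],"turn": [0,0,0],"fingers": 0.7},
  {"delta_pos": [0,0,0.148],"turn": [0,0,0],"fingers": 0.7},
  {"delta_pos": [0,0,0.155],"turn": [0,0,0],"fingers": 0.7},
  {"delta_pos": [0,0,0.158],"turn": [0,0,0],"fingers": 0.7},
  {"delta_pos": [0,0,0.159],"turn": [0,0,0],"fingers": 0.7},
  {"delta_pos": [0,0,0.159],"turn": [0,0,0],"fingers": 0.7},
])

```text
clock: 31.9
position: [0.6228, -0.0985, 0.0195]
ee_rot: [0.76, 0.65, 0.0, 0.0]
ft_force: [-0.0, -0.3, -1.6]
grip_width: 0.758
grasp_force: 45.3
```

```bash
python3 go.py .6225 -.098 .0172 -9
```

```text
now [ 0.6228 -0.0985  0.0195] -8.97 w 0.758 F [-0.05 -0.34 -1.59] t 31.9
[ 0.0005 -0.0004  0.0023] [0.0011 0.0002 0.0004]
```

Request:
move_arm([
  {"delta_pos": [0,0,0.0008],"turn": [0,0,0],"fingers": 0.7},
  {"delta_pos": [0,0,0.0014],"turn": [0,0,0],"fingers": 0.7},
  {"delta_pos": [0,0,0.0019],"turn": [0,0,0],"fingers": 0.7},
  {"delta_pos": [0,0,0.0023],"turn": [0,0,0],"fingers": 0.7},
  {"delta_pos": [0,0,0.0023],"turn": [0,0,0],"fingers": 0.7},
])

```text
clock: 32.52
position: [0.6224, -0.0985, 0.0172]
ee_rot: [0.76, 0.65, -0.0, 0.0]
ft_force: [-4.3, -1.2, 6.6]
grip_width: 0.759
grasp_force: 46.1
```

Request:
move_arm([
  {"delta_pos": [0,0,0],"turn": [0,0,0],"fingers": 0.2},
  {"delta_pos": [0,0,0],"turn": [0,0,0],"fingers": 0.1},
  {"delta_pos": [0,0,0],"turn": [0,0,0],"fingers": 0},
  {"delta_pos": [0,0,0],"turn": [0,0,0],"fingers": 0},
  {"delta_pos": [0,0,-0.02],"turn": [0,0,0],"fingers": 0},
  {"delta_pos": [0,0,-0.06],"turn": [0,0,0],"fingers": 0},
  {"delta_pos": [0,0,-0.11],"turn": [0,0,0],"fingers": 0},
  {"delta_pos": [0,0,-0.16],"turn": [0,0,0],"fingers": 0},
  {"delta_pos": [0,0,-0.2],"turn": [0,0,0],"fingers": 0},
  {"delta_pos": [0,0,-0.22],"turn": [0,0,0],"fingers": 0},
  {"delta_pos": [0,0,-0.22],"turn": [0,0,0],"fingers": 0},
])

```text
clock: 33.9
position: [0.6229, -0.0982, 0.238]
ee_rot: [0.76, 0.65, 0.001, 0.001]
ft_force: [-0.2, 0.9, -0.2]
grip_width: 0.999
grasp_force: 0.0
```

```bash
python3 see.py wrist w10.png lp sl; python3 see.py side s10.png ss small ssq sqp sl lp
```

```text
lp 625 [621.9 -98.2  32.8] [array([621.8, -98.1]), array([64.9, 64.8]), np.float64(32.0)] z 0.0644
sl 761 [623.6 -98.8  53.1] [array([623.5, -99.2]), array([104.1, 104.5]), np.float64(81.0)] z 0.012
ss 223 [471.1  52.8  39.9] [array([467.6,  56.7]), array([78.1, 67.3]), np.float64(35.8)] z 0.0108
small 129 [468.   54.2  24.3] [array([467.9,  53.6]), array([46.8, 45.9]), np.float64(18.4)] z 0.0476
ssq 218 [ 472.6 -231.8   57.1] [array([ 471.5, -232.4]), array([86.3, 84.8]), np.float64(83.5)] z 0.0107
sqp 214 [ 471.6 -231.    41.2] [array([ 471.4, -231.1]), array([61.5, 61.9]), np.float64(85.0)] z 0.0591
sl 217 [623.9 -97.8  54.4] [array([618.5, -92.9]), array([104.4,  91.7]), np.float64(43.0)] z 0.0107
lp 166 [621.2 -97.3  33.7] [array([617.7, -93.7]), array([63.6, 57.2]), np.float64(38.8)] z 0.0613
```

View pics/s10.png

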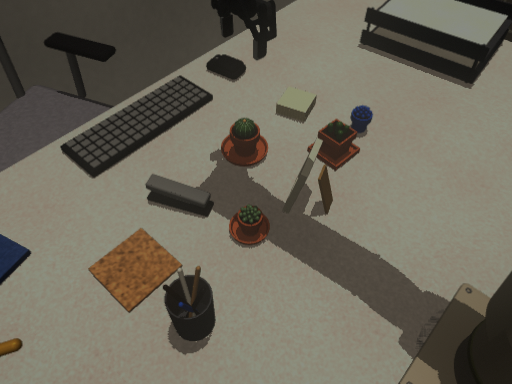

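The side view shows the large pot at (244,140) on the large saucer, the small pot at (250,220) on the small one, and the square pot at (337,145) aligned on the square one. The frame, pen pot and blue pot have not moved, so I'm handing in.

```bash
python3 -c "
from workcell import hand_in
print(hand_in())"
```

```text
the job is handed in; nothing more can be done
None
```

The job is handed in: all three pots stand upright on their own saucers within about 3 mm of the middle, the square pot is lined up to about 0.3°, and the frame and pen pot are undisturbed; on the first try the gripper closed at 40 N on the large pot's cactus, because the tool is about 30 mm shorter than stated.

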